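Complete the graded screwdriver rack

TASK

Put the three green screwdrivers lying loose near the soldering-iron stand back in the empty cradles of the bench rack so that the whole row of five runs in order of length, from the shortest driver already lying at one end to the longest lying at the other. Lay each one down in its cradle like those two: handle end in the wide V on the robot's side, blade in the narrow V behind. Leave the two drivers that are already in the rack where they are.

Things in the scene. Friction and masses are not known exactly. Their poses are not given: they have to be found in the camera images.
- short_grip (a point): shortest of the three loose green screwdrivers: 145 mm long, handle 74 mm long, about 21 mm thick, steel blade 5.6 mm thick; about 60 g. This point: on its axis in the handle, 50 mm from the butt (handle end), at first 10.5 mm above the bench; y axis along the driver towards the butt, z up. Grip from above, fingers across the handle; on the way stands a soldering iron 0.16 m high
- medium_grip (a point): middle one of the three loose green screwdrivers: 180 mm long, handle 85 mm long, about 23 mm thick, steel blade 5.6 mm thick; about 60 g. This point: on its axis in the handle, 50 mm from the butt (handle end), at first 11.5 mm above the bench; y axis along the driver towards the butt, z up. Grip from above, fingers across the handle; on the way stands a soldering iron 0.16 m high
- long_grip (a point): longest of the three loose green screwdrivers: 205 mm long, handle 94 mm long, about 24 mm thick, steel blade 5.6 mm thick; about 60 g. This point: on its axis in the handle, 50 mm from the butt (handle end), at first 12 mm above the bench; y axis along the driver towards the butt, z up. Grip from above, fingers across the handle; on the way stands a soldering iron 0.16 m high
- cradle_left: left empty black cradle, fixed. Origin: on the bench under the middle of its wide V (33 mm open, 39 high, 18 long); x axis: towards the narrow V (26 mm open, 47 high, 10 long) 106 mm on; y: along the row, to the left seen from the robot; cradles 52 mm apart. A driver lies level along x, axis 38 mm up, butt 12 mm outside the origin, so grip point 38 mm inside. Between the Vs: 17 mm high at most
- cradle_mid: middle empty black cradle, fixed. Origin: on the bench under the middle of its wide V (33 mm open, 39 high, 18 long); x axis: towards the narrow V (26 mm open, 47 high, 10 long) 106 mm on; y: along the row, to the left seen from the robot; cradles 52 mm apart. A driver lies level along x, axis 38 mm up, butt 12 mm outside the origin, so grip point 38 mm inside. Between the Vs: 17 mm high at most
- cradle_right: right empty black cradle, fixed. Origin: on the bench under the middle of its wide V (33 mm open, 39 high, 18 long); x axis: towards the narrow V (26 mm open, 47 high, 10 long) 106 mm on; y: along the row, to the left seen from the robot; cradles 52 mm apart. A driver lies level along x, axis 38 mm up, butt 12 mm outside the origin, so grip point 38 mm inside. Between the Vs: 17 mm high at most
- driver_shortest: shortest green screwdriver, 125 mm long, handle 21 mm thick, already lying loose in the rack's cradle at one end of the row (either end; the longest lies at the other, 208 mm away). Origin: on its axis, 12 mm from the butt, over the wide V, 38 mm above the bench; x axis along it towards the tip. It stays there
- driver_longest: longest green screwdriver, 235 mm long, handle 21 mm thick, already lying loose in the rack's cradle at one end of the row (either end; the shortest lies at the other, 208 mm away). Origin: on its axis, 12 mm from the butt, over the wide V, 38 mm above the bench; x axis along it towards the tip. It stays there

How it is judged:
By the outcome, as a careful person would: the job done as asked, in the order asked, and still so for the second after the job is handed in, with the robot touching nothing.
It also fails if it takes over 120 s, if anything falls off the work surface, if the arm or the gripper's body presses on something with over 40 N, if the wrist force passes 120 N, or if a joint passes its speed limit or range.

ROBOT

A 7-joint arm with a two-finger parallel gripper is mounted at the origin on a cart in front of the work surface, level with it; the furniture and walls round the work are solid. World frame = base frame: x ahead of the robot, y to its left, z up, the work surface at z = 0. Lengths are in m, angles in rad, forces in N, time in s.
With the tool pointing down it reaches from about 0.425 to 0.925 m from the base axis. Payload 6.8 kg.
Tool frame: the origin (TCP) lies on the centre line of the jaws, within the pads' length; the fingertips stand 19 mm ahead of it and the grasp point (between the pads) is the TCP (bot.tcp_to_tips is the distance from the TCP to the fingertips, in m); x points along the fingers, y is the direction in which the jaws open and shut, and the axes are right-handed (so a half turn about x gives the same grasp; the last joint's range is limited). The gripper opens to 85 mm and grips with 20 to 120 N. Pads are 22 mm wide; open, the fingers measure 114 mm over their backs; the gripper's body (76 mm by 85 mm) begins 54 mm behind the grasp point. The pads swing forward as they close: fully open they stand 13 mm farther back than shut.
Start: joints at [-1.339, 0.477, 0.022, 1.555, -0.011, 1.109, -0.083], TCP at [0.225, 0.636, 0.25] pointing down, gripper open.
Joint ranges: [-2.96, 2.96], [-0.34, 2.1], [-1.41, 1.46], [0.24, 2.44], [-1.37, 4.51], [0.17, 1.92], [-2.96, 2.96]. Speed limits (rad/s): [2.39, 2.39, 3.14, 3.14, 3.14, 3.14, 3.14].

INTERFACE

Orientations are given as a unit quaternion [w, x, y, z].
In Python, from station import status, eyes, bot gives the robot as it stands.
- The arm moves only by the tool apply_moves, never from a script. Its arguments are lists of equal length, an entry for each row: "travel": the shift along the tool's x, y, z in cm, a list of three; "turn": the turn, a rotation vector about the tool's x, y, z in rad, a list of three; "grip": the closure, from 0 (fully open) to 1 (shut). In form: {"travel": [[tx, ty, tz], ...], "turn": [[wx, wy, wz], ...], "grip": [grip, ...]}. A call has 1 to 8 rows; each row shifts and turns the pose as measured when the row begins, along the tool's axes as they then stand; what a row does not reach is not made up. A row lasts 1/12 s, in which the tool goes at most 41.7 mm and 7.16 degrees, less where a joint would pass 70% of its speed; a pose out of reach is approached as far as the arm can. A call is refused whole if a number of a shift passes 4.17 or a number of a turn 0.125, either way. A call with a gripper value outside its range is refused whole. The fingers move at their own pace and stop on an object; "newtons" is the grip in N (left out, the last holds). Time passes only in rows, so rows that do not move let the fingers close. It gives the time, the measured TCP pose, the force and the opening at its end, in the units of the state.
- status.get_obs(): the state, without advancing time (a new reading comes with each control period).
- eyes.read_camera(name): name is "scene" or "top"; returns the picture (384x512x3 uint8, red, green, blue); there is no depth.
- eyes.calibration(name): a dict with "intrinsics" (3x3 intrinsics, pixels), "xyz" and "attitude" of the camera in the world. Camera axes: x right, y down, z forward; pixel columns grow to the right and rows downward; lengths in m; the calibration is good to about 2 mm. A picture is of the moment at which its call begins. calibration takes no time and is no camera call.
- bot.hand_in(): hands the job in, once; it reports no verdict.
Trained networks look in the newest picture that a camera, given by its name, has taken for a name from the list of things; names that differ only in an ending like _2 or _b are one class to them, and where a whole thing is asked for, a point or a joint stands for the part that bears it (a point fixed in the world has none). Each returns a list of dicts, best first, with "score" (0 to 1); they miss things now and then, are a little off and sometimes report something else, mostly with a low value. They report only what shows in the picture. A call takes as long as a camera call.
- eyes.masks_of(thing, camera): "region" (384x512 bool, what is visible of it) and "rect" ([left, top, right, bottom] in pixels, round what is visible of it).
The state is a dict: "t": time; "q": joint angles; "joint_vel": joint speeds; "joint_torque": joint torques, N m; "eef_pos": TCP position; "tool_rot": TCP orientation; "contact_force": force on the tool from outside, world axes, zero at the start; "torque": the same for the moment, N m; "gripper_width": opening from 0.0 (shut) to 1.0 (fully open).
Only numpy, scipy, OpenCV 4.12 (cv2) and the standard library are available. Lean on these libraries where they do the work, as an engineer would, in place of code of your own. Each camera call takes 0.05 s, during which the arm holds its last target. There are 200 camera calls.

## Working session

There is one attempt and no reset: what is moved stays moved. The work goes in short steps, Python scripts to look and compute and a tool call to move; the robot and the scene stay as the last step left them, time stands still between calls to the robot, and variables do not carry over. Pictures are saved under pics/ and viewed, about 12 in all and at most 16, crops included, and the job is handed in when it is done.

Besides the shell and the picture viewer there is one more tool, called after "Call:" as name(argument=value, ...) on one line, values as JSON. apply_moves: Moves the arm, as the interface text tells. Its arguments: {"type":"object","properties":{"travel":{"type":"array"},"turn":{"type":"array"},"grip":{"type":"array"},"newtons":{"type":"number"}},"required":["travel","turn","grip"]}

```bash
mkdir -p pics; ls; python3 - <<'E'
from station import status, eyes, bot
import cv2, numpy as np
o=status.get_obs(); print(o)
for c in ("scene","top"):
    im=eyes.read_camera(c); cv2.imwrite(f"pics/{c}0.png",im[:,:,::-1])
    k=eyes.calibration(c); print(c,k)
    for n in ["short_grip","medium_grip","long_grip","cradle_left","cradle_mid","cradle_right","driver_shortest","driver_longest"]:
        for d in eyes.masks_of(n,c)[:3]:
            print(n,round(d["score"],2),d["rect"],d["region"].sum())
E
```

```text
pics
{'t': 0.0, 'q': array([-1.33910231,  0.47778869,  0.02235053,  1.55643883, -0.01150947,
        1.1093446 , -0.08310837]), 'joint_vel': array([-0.00152868, -0.00279234,  0.00022022,  0.00261185, -0.00090269,
        0.00031315, -0.00022912]), 'joint_torque': array([-1.12098930e-04, -5.96449757e+01,  1.60753325e+00, -2.81190026e+01,
        1.23930656e-02,  9.33466275e-03, -3.85729933e-06]), 'eef_pos': array([0.22480037, 0.63586752, 0.2493389 ]), 'tool_rot': array([ 0.69686202,  0.11890693,  0.69698931, -0.12020971]), 'contact_force': array([-0.06654764, -0.68103304,  0.33700738]), 'torque': array([ 0.04165669, -0.0222939 ,  0.00983086]), 'gripper_width': 0.9990971184806375}
scene {'intrinsics': array([[413.08063181,   0.        , 254.77327339],
       [  0.        , 413.08063181, 197.8665473 ],
       [  0.        ,   0.        ,   1.        ]]), 'xyz': array([0.02642147, 0.9491842 , 0.561556  ]), 'attitude': array([ 0.13004552, -0.1933501 ,  0.82523085, -0.51448804])}
long_grip 0.59 [159.5, 235.7, 182.5, 248.4] 128
long_grip 0.53 [272.0, 175.9, 301.7, 179.0] 168
cradle_left 0.5
[... 187 characters left out ...]
top {'intrinsics': array([[424.66638604,   0.        , 256.25424137],
       [  0.        , 424.66638604, 186.51889948],
       [  0.        ,   0.        ,   1.        ]]), 'xyz': array([0.36378305, 0.02711763, 1.21082161]), 'attitude': array([ 0.04906433, -0.70168621,  0.70860799, -0.0557124 ])}
short_grip 0.61 [374.2, 129.2, 390.0, 174.2] 258
medium_grip 0.76 [246.8, 180.4, 252.0, 213.6] 154
long_grip 0.85 [342.8, 143.2, 359.8, 208.2] 326
cradle_left 0.75 [117.6, 170.0, 143.6, 209.8] 328
cradle_mid 0.52 [138.1, 163.2, 164.2, 211.2] 363
cradle_right 0.5 [115.8, 167.9, 147.8, 215.9] 322
driver_shortest 0.72 [177.3, 155.7, 195.9, 195.4] 280
driver_longest 0.78 [99.8, 138.4, 120.8, 219.3] 321
```

```bash
python3 - <<'E'
import cv2
a=cv2.imread("pics/top0.png"); cv2.imwrite("pics/topc.png",cv2.resize(a[90:290,60:440],None,fx=2.1,fy=2.1,interpolation=cv2.INTER_CUBIC))
a=cv2.imread("pics/scene0.png"); cv2.imwrite("pics/scenec.png",cv2.resize(a,None,fx=1.5,fy=1.5,interpolation=cv2.INTER_CUBIC))
E
```

```text
(no output)
```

View pics/topc.png

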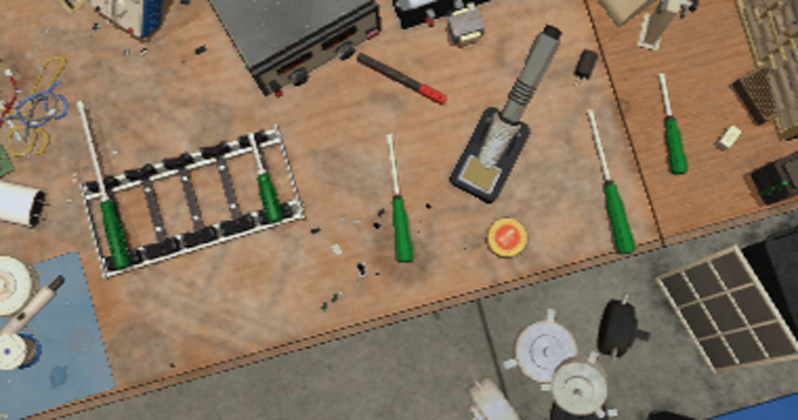

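View pics/scenec.png

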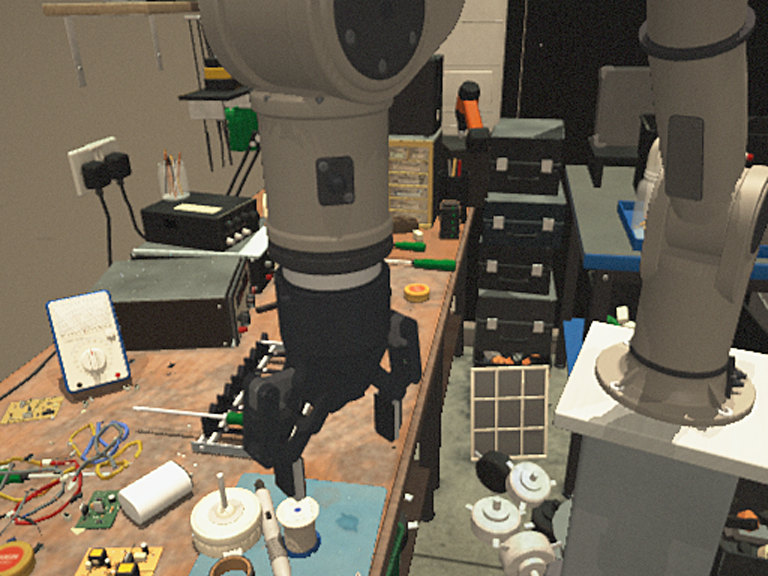

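Top view: the rack is at the left, with the longest driver in its left cradle (crop px 110,230) and the shortest in its right (270,200). The three loose ones have their handles at about (402,230), (620,220) and (677,150). The iron stand is at (500,160).

```bash
cat > h.py <<'E'
import numpy as np, cv2
from scipy.spatial.transform import Rotation as R
from station import status, eyes, bot
def ray(px,z,cam="top"):
    k=eyes.calibration(cam); w=k["attitude"]; M=R.from_quat([w[1],w[2],w[3],w[0]]).as_matrix()
    d=M@np.linalg.inv(k["intrinsics"])@np.array([px[0],px[1],1.]); return k["xyz"]+d*(z-k["xyz"][2])/d[2]
def handles(im,lim=(90,250)):
    b=im.astype(int); m=((b[:,:,1]>b[:,:,0]*1.35+8)&(b[:,:,1]>b[:,:,2]*1.2+5)).astype(np.uint8)
    n,l,s,c=cv2.connectedComponentsWithStats(m)
    return [(np.argwhere(l==i)[:,::-1]) for i in range(1,n) if s[i,4]>60]
def axis(pts,z):
    P=np.array([ray(p,z)[:2] for p in pts]); c=P.mean(0); u=np.linalg.svd(P-c)[2][0]
    if u[0]<0:u=-u          # u towards tip (+x)
    t=(P-c)@u; w=(P-c)@np.array([-u[1],u[0]])
    px=0.0013
    return c,u,t.min()-px,t.max()+px,w.max()-w.min()+2*px
def tool():
    o=status.get_obs(); q=o["tool_rot"]; M=R.from_quat([q[1],q[2],q[3],q[0]]).as_matrix(); return o["eef_pos"],M
def plan(goal,ydir=None):
    """travel (cm, tool axes) and turn (rotvec) from measured pose to goal, tool down, jaw axis ydir"""
    p,M=tool(); print("pos",p.round(4),"t",status.get_obs()["t"])
    print("travel cm",(M.T@(np.array(goal)-p)*100).round(2))
    if ydir is not None:
        x=np.array([0,0,-1.]); y=np.array([*ydir,0.]); y/=np.linalg.norm(y)
        if y@M[:,1]<0:y=-y
        G=np.column_stack([x,y,np.cross(x,y)]); print("turn",R.from_matrix(M.T@G).as_rotvec().round(4))
E
python3 - <<'E'
from h import *
im=eyes.read_camera("top")
for p in handles(im):
    for z in (.012,.038):
        c,u,a,b,w=axis(p,z); print(p.mean(0).round(1),len(p),z,"c",c.round(4),"ang",np.degrees(np.arctan2(u[1],u[0])).round(2),"len",(b-a).round(4),"w",w.round(4),"butt",(c+a*u).round(4),"grip",(c+(a+.05)*u).round(4))
f=lambda u,v:(60+u/2.1,90+v/2.1)
for n,t,z in [("A",(390,135),.012),("B",(591,111),.012),("C",(661,74),.012),("L",(80,103),.038),("S",(254,137),.038)]: print(n,ray(f(*t),z).round(4))
print("iron tip top",ray(f(552,32),.16).round(3),ray(f(480,180),.02).round(3))
E
```

```text
[ 38.9 102.3] 102 0.012 c [0.7979 0.6486] ang 28.42 len 0.0472 w 0.0256 butt [0.7767 0.6371] grip [0.8207 0.6609]
[ 38.9 102.3] 102 0.038 c [0.7885 0.6351] ang 28.42 len 0.0462 w 0.0251 butt [0.7677 0.6239] grip [0.8117 0.6477]
[381.2 160.1] 164 0.012 c [ 0.6168 -0.3468] ang 7.72 len 0.0776 w 0.0232 butt [ 0.5802 -0.3518] grip [ 0.6298 -0.3451]
[381.2 160.1] 164 0.038 c [ 0.6113 -0.3387] ang 7.72 len 0.076 w 0.0227 butt [ 0.5755 -0.3436] grip [ 0.6251 -0.3369]
[188.  184.8] 157 0.012 c [0.5497 0.2094] ang 16.62 len 0.0688 w 0.0267 butt [0.5197 0.2005] grip [0.5676 0.2148]
[188.  184.8] 157 0.038 c [0.5457 0.2055] ang 16.62 len 0.0673 w 0.0262 butt [0.5163 0.1967] grip [0.5642 0.211 ]
[354.3 195. ] 239 0.012 c [ 0.5158 -0.2644] ang 12.45 len 0.0974 w 0.0263 butt [ 0.4718 -0.2741] grip [ 0.5206 -0.2634]
[354.3 195. ] 239 0.038 c [ 0.5125 -0.2581] ang 12.45 len 0.0953 w 0.0258 butt [ 0.4694 -0.2676] grip [ 0.5182 -0.2568]
[114.5 202.1] 243 0.012 c [0.5021 0.4167] ang 16.37 len 0.096 w 0.0255 butt [0.4586 0.4039] grip [0.5066 0.418 ]
[114.5 202.1] 243 0.038 c [0.4991 0.4082] ang 16.37 len 0.094 w 0.025 butt [0.4565 0.3957] grip [0.5045 0.4098]
[250.7 200.4] 197 0.012 c [0.5032 0.031 ] ang 7.11 len 0.0875 w 0.0239 butt [0.4626 0.0259] grip [0.5122 0.0321]
[250.7 200.4] 197 0.038 c [0.5002 0.0309] ang 7.11 len 0.0856 w 0.0235 butt [0.4604 0.0259] grip [0.51   0.0321]
A [0.6372 0.0443 0.012 ]
B [ 0.6688 -0.2338  0.012 ]
C [ 0.7209 -0.3336  0.012 ]
L [0.6789 0.4614 0.038 ]
S [0.6301 0.2265 0.038 ]
iron tip top [ 0.731 -0.158  0.16 ] [ 0.572 -0.077  0.02 ]
```

```bash
python3 - <<'E'
from h import *
print(bot.tcp_to_tips, tool()[1].round(3))
a=np.radians(6.5); plan([.5106,.0319,.15],[-np.sin(a),np.cos(a)])
E
```

```text
0.019 [[ 0.     0.333  0.943]
 [ 0.     0.943 -0.333]
 [-1.     0.    -0.   ]]
pos [0.225  0.6364 0.2504] t 0.95
travel cm [ 10.03 -47.48  47.08]
turn [-4.533e-01  0.000e+00 -1.000e-04]
```

Call:
apply_moves(travel=[[0.6,-2.9,2.9],[0.6,-2.9,2.9],[0.6,-2.9,2.9],[0.6,-2.9,2.9],[0.6,-2.9,2.9],[0.6,-2.9,2.9],[0.6,-2.9,2.9],[0.6,-2.9,2.9]], turn=[[0,0,0],[0,0,0],[0,0,0],[0,0,0],[0,0,0],[0,0,0],[0,0,0],[0,0,0]], grip=[0,0,0,0,0,0,0,0], newtons=60)

```text
t: 1.62
eef_pos: [0.363, 0.346, 0.2004]
tool_rot: [0.697, 0.117, 0.699, -0.109]
contact_force: [0.7, 0.4, 0.1]
gripper_width: 1.0
```

Call:
apply_moves(travel=[[0,0,0],[0,0,0],[0,0,0],[0,0,0],[0,0,0]], turn=[[-0.12,0,0],[-0.12,0,0],[-0.12,0,0],[-0.09,0,0],[0,0,0]], grip=[0,0,0,0.2,0.4])

```text
t: 2.03
eef_pos: [0.3689, 0.3325, 0.1998]
tool_rot: [0.706, -0.044, 0.705, 0.048]
contact_force: [-0.0, 0.3, -0.0]
gripper_width: 0.746
```

```bash
python3 - <<'E'
from h import *
a=np.radians(6.5); plan([.5106,.0319,.15],[-np.sin(a),np.cos(a)])
E
```

```text
pos [0.3689 0.3325 0.1998] t 2.0333
travel cm [  4.8  -31.66  10.17]
turn [ 0.0159  0.0007 -0.0061]
```

Call:
apply_moves(travel=[[0.5,-3.9,1.3],[0.5,-3.9,1.3],[0.5,-3.9,1.3],[0.5,-3.9,1.3],[0.5,-3.9,1.3],[0.5,-3.9,1.3],[0.5,-3.9,1.3],[0.5,-3.9,1.3]], turn=[[0.016,0,-0.006],[0,0,0],[0,0,0],[0,0,0],[0,0,0],[0,0,0],[0,0,0],[0,0,0]], grip=[0.4,0.4,0.4,0.4,0.4,0.4,0.4,0.4])

```text
t: 2.7
eef_pos: [0.5096, 0.0411, 0.1608]
tool_rot: [0.709, -0.036, 0.703, 0.043]
contact_force: [0.7, 0.2, -0.2]
gripper_width: 0.601
```

Call:
apply_moves(travel=[[0,0,0],[0,0,0]], turn=[[0,0,0],[0,0,0]], grip=[0.4,0.4])

```text
t: 2.87
eef_pos: [0.5126, 0.0309, 0.1605]
tool_rot: [0.71, -0.03, 0.703, 0.034]
contact_force: [-0.5, 1.9, -0.4]
gripper_width: 0.602
```

```bash
python3 - <<'E'
from h import *
a=np.radians(6.5); plan([.5106,.0319,.024],[-np.sin(a),np.cos(a)])
E
```

```text
pos [0.5126 0.0309 0.1605] t 2.8667
travel cm [13.65  0.04 -0.34]
turn [-0.0223  0.0111 -0.0058]
```

Call:
apply_moves(travel=[[0,0.1,-0.2],[2.5,0,0],[2.5,0,0],[2.5,0,0],[1.5,0,0],[0,0,0],[0,0,0]], turn=[[-0.022,0.011,-0.006],[0,0,0],[0,0,0],[0,0,0],[0,0,0],[0,0,0],[0,0,0]], grip=[0.4,0.4,0.4,0.4,0.4,0.4,0.4])

```text
t: 3.45
eef_pos: [0.5112, 0.0414, 0.07]
tool_rot: [0.707, -0.042, 0.705, 0.044]
contact_force: [0.9, -0.5, -0.4]
gripper_width: 0.601
```

```bash
python3 - <<'E'
from h import *
a=np.radians(6.5); plan([.5106,.0319,.024],[-np.sin(a),np.cos(a)])
im=eyes.read_camera("top"); cv2.imwrite("pics/m1.png",cv2.resize(im[110:270,170:330,::-1],None,fx=3.5,fy=3.5,interpolation=cv2.INTER_CUBIC))
E
```

```text
pos [0.5112 0.0414 0.07  ] t 3.45
travel cm [ 4.6  -0.94 -0.18]
turn [ 0.0084  0.0027 -0.0022]
```

View pics/m1.png

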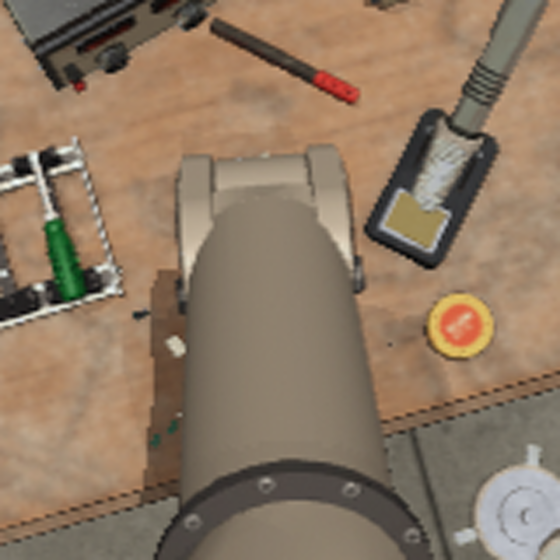

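Call:
apply_moves(travel=[[0,-0.9,-0.2],[0,0,0],[0,0,0],[0,0,0]], turn=[[0.008,0,0],[0,0,0],[0,0,0],[0,0,0]], grip=[0.4,0.4,0.4,0.4])

```text
t: 3.83
eef_pos: [0.5122, 0.0332, 0.074]
tool_rot: [0.709, -0.039, 0.703, 0.042]
contact_force: [-1.5, 0.6, -0.3]
gripper_width: 0.602
```

```bash
python3 - <<'E'
from h import *
a=np.radians(6.5); plan([.5106,.0319,.024],[-np.sin(a),np.cos(a)])
im=eyes.read_camera("scene"); cv2.imwrite("pics/m2.png",cv2.resize(im[130:290,170:330,::-1],None,fx=3.5,fy=3.5,interpolation=cv2.INTER_CUBIC))
E
```

```text
pos [0.5122 0.0332 0.074 ] t 3.8333
travel cm [ 5.   -0.13 -0.21]
turn [ 0.0018  0.0086 -0.0033]
```

View pics/m2.png

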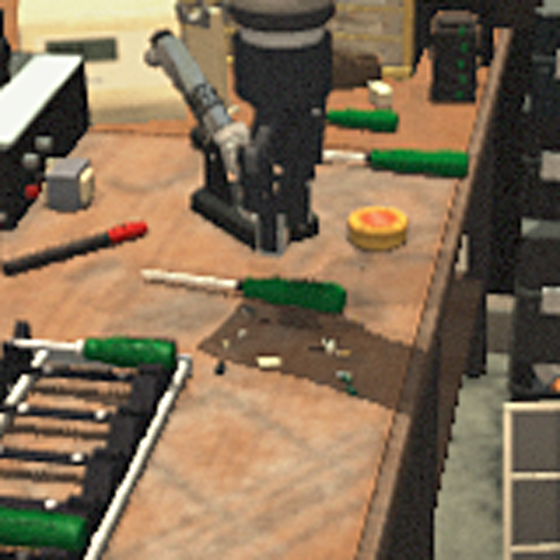

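Gripper hovers above the middle handle (scene crop 290,292), aligned. Descending.

Call:
apply_moves(travel=[[1.5,-0.1,-0.2],[1.5,0,0],[1.2,0,0],[0.4,0,0],[0,0,0],[0,0,0]], turn=[[0,0.008,0],[0,0,0],[0,0,0],[0,0,0],[0,0,0],[0,0,0]], grip=[0.4,0.4,0.4,0.4,0.4,0.4])

```text
t: 4.38
eef_pos: [0.5135, 0.0324, 0.0297]
tool_rot: [0.708, -0.039, 0.703, 0.042]
contact_force: [1.1, 1.0, 0.4]
gripper_width: 0.599
```

```bash
python3 - <<'E'
from h import *
a=np.radians(6.5); plan([.5106,.0319,.024],[-np.sin(a),np.cos(a)])
E
```

```text
pos [0.5135 0.0324 0.0297] t 4.3833
travel cm [ 0.56 -0.02 -0.3 ]
turn [ 0.0006  0.0074 -0.0042]
```

Call:
apply_moves(travel=[[0.55,0,-0.3],[0.2,0,0],[0,0,0],[0,0,0],[0,0,0],[0,0,0],[0,0,0],[0,0,0]], turn=[[0,0.007,-0.004],[0,0,0],[0,0,0],[0,0,0],[0,0,0],[0,0,0],[0,0,0],[0,0,0]], grip=[0.4,0.4,0.4,0.6,0.8,1,1,1])

```text
t: 5.05
eef_pos: [0.512, 0.0324, 0.0243]
tool_rot: [0.707, -0.04, 0.705, 0.04]
contact_force: [0.1, -0.4, -1.4]
gripper_width: 0.232
```

Call:
apply_moves(travel=[[0,0,0],[0,0,0]], turn=[[0,0,0],[0,0,0]], grip=[1,1])

```text
t: 5.22
eef_pos: [0.5119, 0.0324, 0.0243]
tool_rot: [0.707, -0.04, 0.705, 0.041]
contact_force: [0.5, -0.5, 1.2]
gripper_width: 0.231
```

Call:
apply_moves(travel=[[-1,0,0],[-2.5,0,0],[-4,0,0],[-4,0,0],[-2,0,0],[0,0,0],[0,0,0]], turn=[[0,0,0],[0,0,0],[0,0,0],[0,0,0],[0,0,0],[0,0,0],[0,0,0]], grip=[1,1,1,1,1,1,1])

```text
t: 5.8
eef_pos: [0.51, 0.0317, 0.1674]
tool_rot: [0.706, -0.04, 0.706, 0.04]
contact_force: [0.9, 0.0, -1.1]
gripper_width: 0.227
```

```bash
python3 - <<'E'
from h import *
a=np.radians(16.7); plan([.5355,.3110,.15],[-np.sin(a),np.cos(a)])
im=eyes.read_camera("scene"); cv2.imwrite("pics/m3.png",cv2.resize(im[90:290,170:330,::-1],None,fx=3,fy=3,interpolation=cv2.INTER_CUBIC))
E
```

```text
pos [0.51   0.0317 0.1674] t 5.8
travel cm [ 1.76 27.46  5.68]
turn [-0.1783  0.0008 -0.0002]
```

View pics/m3.png

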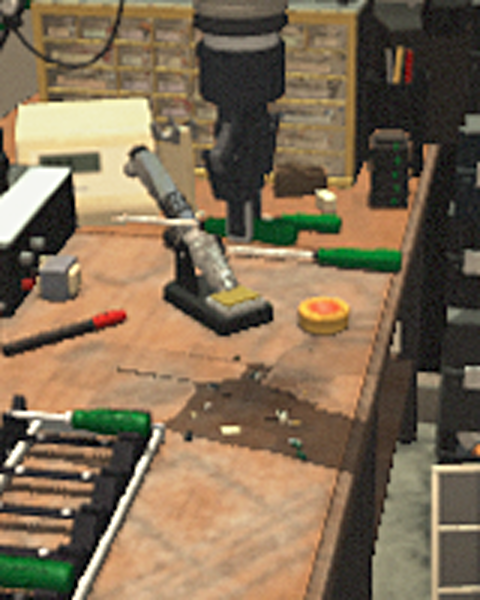

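Held level at crop (250,230). Moving to the middle cradle.

Call:
apply_moves(travel=[[0,2,0.4],[0,4,0.5],[0,4,0.5],[0,4,0.5],[0,4,0.5],[0,4,0.5],[0,2,0.3],[0,0,0]], turn=[[0,0,0],[-0.045,0,0],[-0.045,0,0],[-0.045,0,0],[-0.043,0,0],[0,0,0],[0,0,0],[0,0,0]], grip=[1,1,1,1,1,1,1,1])

```text
t: 6.52
eef_pos: [0.4876, 0.2771, 0.1557]
tool_rot: [0.694, -0.104, 0.705, 0.1]
contact_force: [0.7, 0.1, -1.2]
gripper_width: 0.225
```

Call:
apply_moves(travel=[[0,0,0],[0,0,0]], turn=[[0,0,0],[0,0,0]], grip=[1,1])

```text
t: 6.68
eef_pos: [0.4854, 0.2775, 0.1526]
tool_rot: [0.692, -0.106, 0.707, 0.1]
contact_force: [-0.3, -0.6, -0.4]
gripper_width: 0.229
```

```bash
python3 - <<'E'
from h import *
a=np.radians(16.7); plan([.5368,.3114,.10],[-np.sin(a),np.cos(a)])
E
```

```text
pos [0.4854 0.2775 0.1526] t 6.6833
travel cm [5.12 1.79 6.01]
turn [ 0.0019 -0.0213  0.0055]
```

Call:
apply_moves(travel=[[0,0.6,2],[0,0.6,2],[0,0.5,1.5],[2,0,0.4],[1.5,0,0],[0,0,0],[0,0,0],[0,0,0]], turn=[[0,-0.021,0.005],[0,0,0],[0,0,0],[0,0,0],[0,0,0],[0,0,0],[0,0,0],[0,0,0]], grip=[1,1,1,1,1,1,1,1])

```text
t: 7.35
eef_pos: [0.5414, 0.2936, 0.1115]
tool_rot: [0.698, -0.1, 0.703, 0.092]
contact_force: [-0.1, -0.1, -0.1]
gripper_width: 0.232
```

```bash
python3 - <<'E'
from h import *
a=np.radians(16.7); plan([.5368,.3114,.10],[-np.sin(a),np.cos(a)])
E
```

```text
pos [0.5414 0.2936 0.1115] t 7.35
travel cm [1.13 1.85 0.05]
turn [-0.0178 -0.0088  0.0101]
```

Call:
apply_moves(travel=[[0.5,0.9,0],[0.5,0.9,0],[0,0,0],[0,0,0],[0,0,0]], turn=[[-0.018,-0.009,0.01],[0,0,0],[0,0,0],[0,0,0],[0,0,0]], grip=[1,1,1,1,1])

```text
t: 7.77
eef_pos: [0.5362, 0.3119, 0.1029]
tool_rot: [0.701, -0.102, 0.698, 0.104]
contact_force: [-0.3, 0.1, -0.5]
gripper_width: 0.23
```

```bash
python3 - <<'E'
from h import *
a=np.radians(16.7); plan([.5368,.3114,.051],[-np.sin(a),np.cos(a)])
im=eyes.read_camera("scene"); cv2.imwrite("pics/m4.png",cv2.resize(im[140:310,100:300,::-1],None,fx=3.5,fy=3.5,interpolation=cv2.INTER_CUBIC))
E
```

```text
pos [0.5362 0.3119 0.1029] t 7.7667
travel cm [ 5.19 -0.08  0.02]
turn [ 0.0009  0.0035 -0.0019]
```

View pics/m4.png

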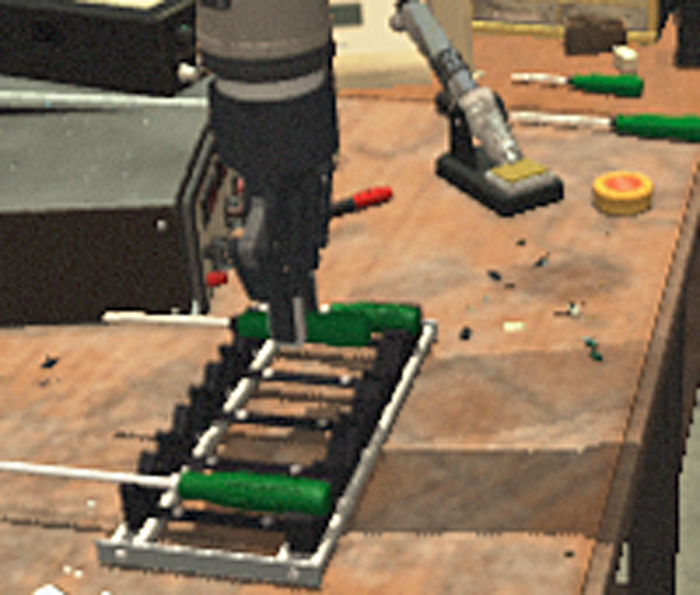

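Driver is held level above the rack (crop 310,322). Pose matches target to 1 mm; lowering.

Call:
apply_moves(travel=[[1.5,-0.1,0],[1.5,0,0],[1,0,0],[0.7,0,0],[0,0,0],[0,0,0],[0,0,0]], turn=[[0,0.003,-0.002],[0,0,0],[0,0,0],[0,0,0],[0,0,0],[0,0,0],[0,0,0]], grip=[1,1,1,1,1,1,1])

```text
t: 8.4
eef_pos: [0.538, 0.312, 0.0528]
tool_rot: [0.701, -0.103, 0.698, 0.104]
contact_force: [-1.3, 0.7, 1.7]
gripper_width: 0.229
```

```bash
python3 - <<'E'
from h import *
a=np.radians(16.7); plan([.5368,.3114,.051],[-np.sin(a),np.cos(a)])
print(status.get_obs()["contact_force"])
E
```

```text
pos [0.538  0.312  0.0528] t 8.4
travel cm [ 0.18 -0.02 -0.13]
turn [ 0.0015  0.0035 -0.0007]
[-1.34352607  0.68117275  1.69947662]
```

Call:
apply_moves(travel=[[0.2,0,-0.1],[0.1,0,0],[0,0,0],[0,0,0],[0,0,0],[0,0,0],[0,0,0],[0,0,0]], turn=[[0,0,0],[0,0,0],[0,0,0],[0,0,0],[0,0,0],[0,0,0],[0,0,0],[0,0,0]], grip=[1,1,0.7,0.6,0.55,0.55,0.55,0.55])

```text
t: 9.07
eef_pos: [0.5386, 0.3119, 0.053]
tool_rot: [0.702, -0.102, 0.697, 0.104]
contact_force: [0.4, -0.7, -0.5]
gripper_width: 0.452
```

Call:
apply_moves(travel=[[-1,0,0],[-2,0,0],[-4,0,0],[-4,0,0],[-2,0,0],[0,0,0],[0,0,0]], turn=[[0,0,0],[0,0,0],[0,0,0],[0,0,0],[0,0,0],[0,0,0],[0,0,0]], grip=[0.55,0.55,0.55,0.55,0.55,0.55,0.55])

```text
t: 9.65
eef_pos: [0.5367, 0.3105, 0.1906]
tool_rot: [0.701, -0.102, 0.698, 0.103]
contact_force: [-0.7, -0.3, -0.3]
gripper_width: 0.452
```

```bash
python3 - <<'E'
from h import *
a=np.radians(12); plan([.5187,-.2638,.20],[-np.sin(a),np.cos(a)])
im=eyes.read_camera("scene"); cv2.imwrite("pics/m5.png",cv2.resize(im[140:310,100:300,::-1],None,fx=3.5,fy=3.5,interpolation=cv2.INTER_CUBIC))
E
```

```text
pos [0.5367 0.3105 0.1906] t 9.65
travel cm [ -1.06 -54.5  -18.21]
turn [ 0.0818  0.0045 -0.0009]
```

View pics/m5.png

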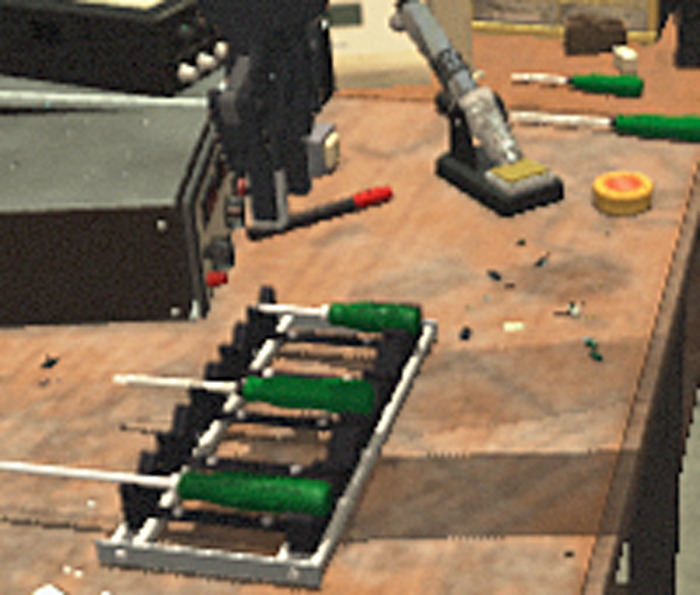

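Middle driver lies well in the middle cradle. Next the long one.

Call:
apply_moves(travel=[[-0.6,-2.5,-0.9],[-0.6,-3.9,-1.3],[-0.4,-3.9,-1.3],[0,-3.9,-1.3],[0,-3.9,-1.3],[0,-3.9,-1.3],[0,-3.9,-1.3],[0,-3.9,-1.3]], turn=[[0,0,0],[0,0,0],[0,0,0],[0,0,0],[0,0,0],[0,0,0],[0,0,0],[0,0,0]], grip=[0.55,0.5,0.45,0.4,0.4,0.4,0.4,0.4])

```text
t: 10.37
eef_pos: [0.5214, 0.0006, 0.1956]
tool_rot: [0.695, -0.109, 0.702, 0.112]
contact_force: [1.2, -0.2, 0.3]
gripper_width: 0.597
```

```bash
python3 - <<'E'
from h import *
a=np.radians(12); plan([.5187,-.2638,.20],[-np.sin(a),np.cos(a)])
E
```

```text
pos [0.5214 0.0006 0.1956] t 10.3667
travel cm [ -0.5  -25.07  -8.41]
turn [ 0.1038 -0.01   -0.0053]
```

Call:
apply_moves(travel=[[-0.4,-3.8,-1.3],[-0.2,-3.8,-1.2],[-0.2,-3.8,-1.1],[-0.2,-3.8,-1.0],[-0.1,-3.8,-0.9],[0,-2.5,-0.5],[0,0,0],[0,0,0]], turn=[[0.03,-0.01,-0.005],[0.03,0,0],[0.03,0,0],[0.01,0,0],[0,0,0],[0,0,0],[0,0,0],[0,0,0]], grip=[0.4,0.4,0.4,0.4,0.4,0.4,0.4,0.4])

```text
t: 11.03
eef_pos: [0.5041, -0.2432, 0.1962]
tool_rot: [0.697, -0.068, 0.711, 0.068]
contact_force: [-0.3, 0.6, -1.0]
gripper_width: 0.599
```

```bash
python3 - <<'E'
from h import *
a=np.radians(12); plan([.5187,-.2638,.08],[-np.sin(a),np.cos(a)])
E
```

```text
pos [ 0.5041 -0.2432  0.1962] t 11.0333
travel cm [11.6  -2.31  1.28]
turn [-0.0163 -0.0202 -0.0013]
```

Call:
apply_moves(travel=[[0,-1,0.6],[0,-1,0.5],[2.5,0,0],[2.5,0,0],[2.5,0,0],[1.5,0,0],[0,0,0],[0,0,0]], turn=[[-0.016,-0.02,0],[0,0,0],[0,0,0],[0,0,0],[0,0,0],[0,0,0],[0,0,0],[0,0,0]], grip=[0.4,0.4,0.4,0.4,0.4,0.4,0.4,0.4])

```text
t: 11.7
eef_pos: [0.521, -0.2517, 0.0975]
tool_rot: [0.7, -0.074, 0.706, 0.08]
contact_force: [0.2, 0.8, 0.7]
gripper_width: 0.603
```

```bash
python3 - <<'E'
from h import *
a=np.radians(12); plan([.5187,-.2638,.0245],[-np.sin(a),np.cos(a)])
E
```

```text
pos [ 0.521  -0.2517  0.0975] t 11.7
travel cm [ 7.29 -1.2  -0.43]
turn [ 0.009  -0.0068 -0.009 ]
```

Call:
apply_moves(travel=[[0.5,-1.2,-0.4],[1.5,0,0],[1.2,0,0],[0,0,0],[0,0,0],[0,0,0]], turn=[[0.009,-0.007,-0.009],[0,0,0],[0,0,0],[0,0,0],[0,0,0],[0,0,0]], grip=[0.4,0.4,0.4,0.4,0.4,0.4])

```text
t: 12.2
eef_pos: [0.5228, -0.2665, 0.0675]
tool_rot: [0.705, -0.076, 0.701, 0.073]
contact_force: [0.3, 0.0, 0.5]
gripper_width: 0.6
```

```bash
python3 - <<'E'
from h import *
a=np.radians(12); plan([.5187,-.2638,.0245],[-np.sin(a),np.cos(a)])
E
```

```text
pos [ 0.5228 -0.2665  0.0675] t 12.2
travel cm [ 4.3   0.37 -0.37]
turn [0.0005 0.006  0.0048]
```

Call:
apply_moves(travel=[[1,0.3,-0.4],[1.5,0,0],[0.8,0,0],[0,0,0],[0,0,0],[0,0,0]], turn=[[0,0.006,0.004],[0,0,0],[0,0,0],[0,0,0],[0,0,0],[0,0,0]], grip=[0.4,0.4,0.4,0.4,0.4,0.4])

```text
t: 12.7
eef_pos: [0.5191, -0.265, 0.0349]
tool_rot: [0.704, -0.075, 0.702, 0.073]
contact_force: [-0.2, 0.3, 0.4]
gripper_width: 0.601
```

```bash
python3 - <<'E'
from h import *
a=np.radians(12); plan([.5187,-.2638,.0245],[-np.sin(a),np.cos(a)])
E
```

```text
pos [ 0.5191 -0.265   0.0349] t 12.7
travel cm [ 1.04  0.13 -0.02]
turn [0.0002 0.0028 0.0024]
```

Call:
apply_moves(travel=[[0.6,0.1,0],[0.5,0,0],[0,0,0],[0,0,0],[0,0,0],[0,0,0],[0,0,0],[0,0,0]], turn=[[0,0.003,0.002],[0,0,0],[0,0,0],[0,0,0],[0,0,0],[0,0,0],[0,0,0],[0,0,0]], grip=[0.4,0.4,0.4,0.4,0.6,0.8,1,1])

```text
t: 13.37
eef_pos: [0.5201, -0.2642, 0.0247]
tool_rot: [0.704, -0.075, 0.703, 0.074]
contact_force: [0.1, -0.1, -0.6]
gripper_width: 0.243
```

Call:
apply_moves(travel=[[0,0,0],[0,0,0],[0,0,0]], turn=[[0,0,0],[0,0,0],[0,0,0]], grip=[1,1,1])

```text
t: 13.62
eef_pos: [0.52, -0.2642, 0.0248]
tool_rot: [0.704, -0.075, 0.703, 0.074]
contact_force: [0.7, 0.5, -0.7]
gripper_width: 0.243
```

Call:
apply_moves(travel=[[-1,0,0],[-2.5,0,0],[-4,0,0],[-4,0,0],[-4,0,0],[-4,0,0],[-1.5,0,0],[0,0,0]], turn=[[0,0,0],[0,0,0],[0,0,0],[0,0,0],[0,0,0],[0,0,0],[0,0,0],[0,0,0]], grip=[1,1,1,1,1,1,1,1])

```text
t: 14.28
eef_pos: [0.5171, -0.2638, 0.2466]
tool_rot: [0.702, -0.073, 0.704, 0.074]
contact_force: [0.0, -0.9, -1.3]
gripper_width: 0.247
```

```bash
python3 - <<'E'
from h import *
a=np.radians(16.7); plan([.5218,.3611,.20],[-np.sin(a),np.cos(a)])
im=eyes.read_camera("scene"); cv2.imwrite("pics/l1.png",cv2.resize(im[60:260,170:330,::-1],None,fx=3,fy=3,interpolation=cv2.INTER_CUBIC))
E
```

```text
pos [ 0.5171 -0.2638  0.2466] t 14.2833
travel cm [ 4.71 61.04 13.38]
turn [-0.0834 -0.0025 -0.0015]
```

View pics/l1.png

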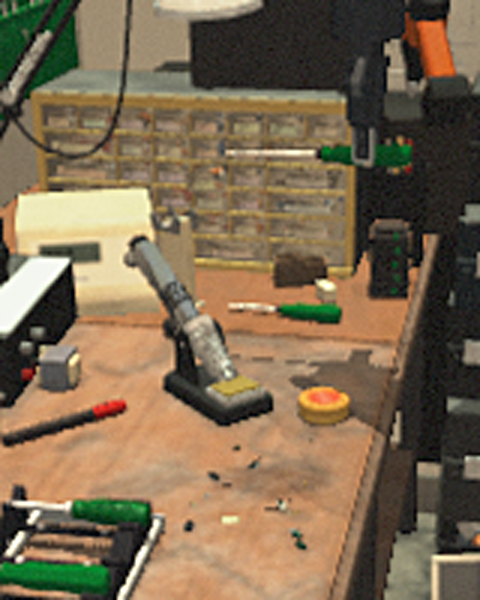

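Long driver held level (crop 365,153). Carrying it over the iron at z≈0.25.

Call:
apply_moves(travel=[[0,2.5,0.7],[0,4,1.0],[0,4,1.0],[0,4,1.0],[0,4,0.9],[0,4,0.9],[0,4,0.9],[0,4,0.9]], turn=[[0,0,0],[0,0,0],[0,0,0],[0,0,0],[0,0,0],[0,0,0],[0,0,0],[0,0,0]], grip=[1,1,1,1,1,1,1,1])

```text
t: 15.0
eef_pos: [0.519, 0.0459, 0.234]
tool_rot: [0.697, -0.067, 0.711, 0.064]
contact_force: [1.8, -0.7, -1.3]
gripper_width: 0.243
```

```bash
python3 - <<'E'
from h import *
a=np.radians(16.7); plan([.5218,.3611,.20],[-np.sin(a),np.cos(a)])
E
```

```text
pos [0.519  0.0459 0.234 ] t 15.0
travel cm [ 3.19 30.93  6.16]
turn [-0.1059 -0.0202  0.0018]
```

Call:
apply_moves(travel=[[0,4,1.1],[0,4,1.2],[0,4,1.3],[0,4,1.3],[0,4,1.4],[0,3.5,1.3],[0,2,0.8],[0,0,0]], turn=[[-0.035,-0.02,0],[-0.035,0,0],[-0.035,0,0],[0,0,0],[0,0,0],[0,0,0],[0,0,0],[0,0,0]], grip=[1,1,1,1,1,1,1,1])

```text
t: 15.67
eef_pos: [0.5203, 0.3252, 0.2164]
tool_rot: [0.69, -0.11, 0.707, 0.107]
contact_force: [-0.5, 0.3, -1.3]
gripper_width: 0.241
```

```bash
python3 - <<'E'
from h import *
a=np.radians(16.7); plan([.5218,.3611,.10],[-np.sin(a),np.cos(a)])
E
```

```text
pos [0.5203 0.3252 0.2164] t 15.6667
travel cm [11.6   3.38  1.52]
turn [ 0.0177 -0.0243  0.0009]
```

Call:
apply_moves(travel=[[0,1.7,0.5],[0,1.7,0.5],[2.5,0,0],[2.5,0,0],[2.5,0,0],[1,0,0],[0,0,0],[0,0,0]], turn=[[0.018,-0.024,0],[0,0,0],[0,0,0],[0,0,0],[0,0,0],[0,0,0],[0,0,0],[0,0,0]], grip=[1,1,1,1,1,1,1,1])

```text
t: 16.33
eef_pos: [0.5143, 0.3604, 0.1181]
tool_rot: [0.694, -0.107, 0.705, 0.101]
contact_force: [0.5, -0.8, -1.3]
gripper_width: 0.244
```

```bash
python3 - <<'E'
from h import *
a=np.radians(16.7); plan([.5218,.3611,.10],[-np.sin(a),np.cos(a)])
E
```

```text
pos [0.5143 0.3604 0.1181] t 16.3333
travel cm [ 1.79 -0.14  0.77]
turn [ 0.004  -0.017   0.0068]
```

Call:
apply_moves(travel=[[1,-0.1,0.8],[0.8,0,0],[0,0,0],[0,0,0],[0,0,0]], turn=[[0.004,-0.017,0.007],[0,0,0],[0,0,0],[0,0,0],[0,0,0]], grip=[1,1,1,1,1])

```text
t: 16.75
eef_pos: [0.5243, 0.3618, 0.1036]
tool_rot: [0.701, -0.101, 0.699, 0.103]
contact_force: [0.4, 0.1, -0.9]
gripper_width: 0.243
```

```bash
python3 - <<'E'
from h import *
a=np.radians(16.7); plan([.5218,.3611,.051],[-np.sin(a),np.cos(a)])
E
```

```text
pos [0.5243 0.3618 0.1036] t 16.75
travel cm [ 5.26  0.   -0.28]
turn [-0.0017  0.0034 -0.0014]
```

Call:
apply_moves(travel=[[1.5,0,-0.3],[1.5,0,0],[1,0,0],[0.7,0,0],[0,0,0],[0,0,0],[0,0,0]], turn=[[0,0.003,0],[0,0,0],[0,0,0],[0,0,0],[0,0,0],[0,0,0],[0,0,0]], grip=[1,1,1,1,1,1,1])

```text
t: 17.33
eef_pos: [0.524, 0.3636, 0.0606]
tool_rot: [0.702, -0.1, 0.697, 0.104]
contact_force: [0.6, -0.1, -1.1]
gripper_width: 0.247
```

```bash
python3 - <<'E'
from h import *
a=np.radians(16.7); plan([.5218,.3611,.051],[-np.sin(a),np.cos(a)])
im=eyes.read_camera("scene"); cv2.imwrite("pics/l2.png",cv2.resize(im[140:310,100:300,::-1],None,fx=3.5,fy=3.5,interpolation=cv2.INTER_CUBIC))
E
```

```text
pos [0.524  0.3636 0.0606] t 17.3333
travel cm [ 0.96 -0.18 -0.29]
turn [-0.0013  0.0074 -0.0048]
```

View pics/l2.png

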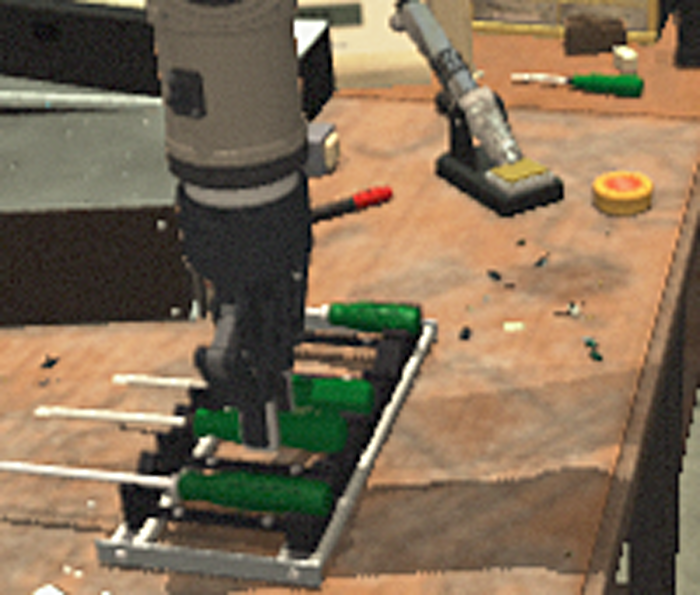

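Driver sits just above the left cradle (crop 270,428), neighbours undisturbed. Lowering the last 9 mm, then a part-way release.

Call:
apply_moves(travel=[[0.5,-0.2,-0.3],[0.4,0,0],[0.2,0,0],[0,0,0],[0,0,0]], turn=[[0,0.007,-0.004],[0,0,0],[0,0,0],[0,0,0],[0,0,0]], grip=[1,1,1,1,1])

```text
t: 17.8
eef_pos: [0.5229, 0.3622, 0.0524]
tool_rot: [0.701, -0.101, 0.699, 0.103]
contact_force: [-0.0, -0.7, -0.4]
gripper_width: 0.243
```

```bash
python3 - <<'E'
from h import *
a=np.radians(16.7); plan([.5218,.3611,.051],[-np.sin(a),np.cos(a)])
E
```

```text
pos [0.5229 0.3622 0.0524] t 17.8
travel cm [ 0.14 -0.08 -0.13]
turn [-0.0022  0.0038 -0.003 ]
```

Call:
apply_moves(travel=[[0.2,-0.1,-0.1],[0.1,0,0],[0,0,0],[0,0,0],[0,0,0],[0,0,0],[0,0,0],[0,0,0]], turn=[[0,0,0],[0,0,0],[0,0,0],[0,0,0],[0,0,0],[0,0,0],[0,0,0],[0,0,0]], grip=[1,1,0.7,0.6,0.55,0.55,0.55,0.55])

```text
t: 18.47
eef_pos: [0.5233, 0.3625, 0.0518]
tool_rot: [0.702, -0.1, 0.697, 0.104]
contact_force: [-1.1, 0.3, 0.1]
gripper_width: 0.451
```

Call:
apply_moves(travel=[[-1,0,0],[-2,0,0],[-4,0,0],[-4,0,0],[-4,0,0],[-3,0,0],[0,0,0]], turn=[[0,0,0],[0,0,0],[0,0,0],[0,0,0],[0,0,0],[0,0,0],[0,0,0]], grip=[0.55,0.55,0.55,0.55,0.55,0.55,0.55])

```text
t: 19.05
eef_pos: [0.5208, 0.3599, 0.2401]
tool_rot: [0.7, -0.101, 0.7, 0.103]
contact_force: [-0.1, 1.0, -0.2]
gripper_width: 0.446
```

```bash
python3 - <<'E'
from h import *
a=np.radians(7.5); plan([.6297,-.3451,.23],[-np.sin(a),np.cos(a)])
im=eyes.read_camera("scene"); cv2.imwrite("pics/l3.png",cv2.resize(im[140:310,100:300,::-1],None,fx=3.5,fy=3.5,interpolation=cv2.INTER_CUBIC))
E
```

```text
pos [0.5208 0.3599 0.2401] t 19.05
travel cm [  0.8  -70.68  -9.68]
turn [ 0.1585  0.0006 -0.0029]
```

View pics/l3.png

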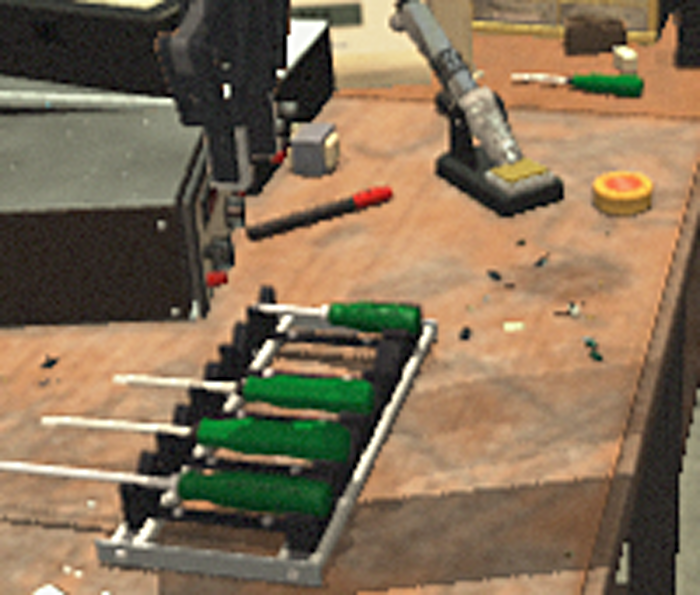

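Left cradle filled well. Now the short one, travelling at z≈0.24 over the iron.

Call:
apply_moves(travel=[[0,-2.5,-0.5],[0,-4.1,-0.5],[0,-4.1,-0.5],[0,-4.1,-0.5],[0,-4.1,-0.5],[-0.1,-4.1,-0.5],[-0.1,-4.1,-0.5],[-0.1,-4.1,-0.5]], turn=[[0,0,0],[0,0,0],[0,0,0],[0,0,0],[0,0,0],[0,0,0],[0,0,0],[0,0,0]], grip=[0.55,0.5,0.45,0.4,0.4,0.4,0.4,0.4])

```text
t: 19.77
eef_pos: [0.5661, 0.0548, 0.2335]
tool_rot: [0.695, -0.107, 0.702, 0.113]
contact_force: [0.1, 0.2, 1.0]
gripper_width: 0.602
```

```bash
python3 - <<'E'
from h import *
a=np.radians(7.5); plan([.6297,-.3451,.23],[-np.sin(a),np.cos(a)])
E
```

```text
pos [0.5661 0.0548 0.2335] t 19.7667
travel cm [ 3.000e-02 -4.001e+01 -6.250e+00]
turn [ 0.1819 -0.01   -0.0085]
```

Call:
apply_moves(travel=[[-0.2,-4.1,-0.6],[-0.2,-4.1,-0.4],[-0.2,-4.1,-0.2],[-0.2,-4.1,0],[-0.1,-4.1,0],[-0.1,-4.1,0],[0,-4.1,0],[0,-4.1,0]], turn=[[0.045,-0.01,-0.008],[0.045,0,0],[0.045,0,0],[0.045,0,0],[0,0,0],[0,0,0],[0,0,0],[0,0,0]], grip=[0.4,0.4,0.4,0.4,0.4,0.4,0.4,0.4])

```text
t: 20.43
eef_pos: [0.607, -0.2754, 0.2347]
tool_rot: [0.701, -0.043, 0.711, 0.045]
contact_force: [0.8, 0.9, -0.7]
gripper_width: 0.6
```

Call:
apply_moves(travel=[[0,-2.5,0],[0,-0.5,0],[0,0,0]], turn=[[0,0,0],[0,0,0],[0,0,0]], grip=[0.4,0.4,0.4])

```text
t: 20.68
eef_pos: [0.6056, -0.3187, 0.2306]
tool_rot: [0.699, -0.039, 0.713, 0.039]
contact_force: [-0.2, 0.6, 0.6]
gripper_width: 0.6
```

```bash
python3 - <<'E'
from h import *
a=np.radians(7.5); plan([.6297,-.3451,.08],[-np.sin(a),np.cos(a)])
E
```

```text
pos [ 0.6056 -0.3187  0.2306] t 20.6833
travel cm [15.01 -2.89  2.42]
turn [-0.0204 -0.0209 -0.0006]
```

Call:
apply_moves(travel=[[0,-1.4,1],[0,-1.2,1],[3,0,0.2],[3,0,0],[3,0,0],[2,0,0],[0,0,0],[0,0,0]], turn=[[-0.02,-0.021,0],[0,0,0],[0,0,0],[0,0,0],[0,0,0],[0,0,0],[0,0,0],[0,0,0]], grip=[0.4,0.4,0.4,0.4,0.4,0.4,0.4,0.4])

```text
t: 21.35
eef_pos: [0.6318, -0.3276, 0.1121]
tool_rot: [0.704, -0.046, 0.706, 0.054]
contact_force: [-0.4, -0.1, 0.6]
gripper_width: 0.601
```

```bash
python3 - <<'E'
from h import *
a=np.radians(7.5); plan([.6297,-.3451,.0235],[-np.sin(a),np.cos(a)])
E
```

```text
pos [ 0.6318 -0.3276  0.1121] t 21.35
travel cm [ 8.84 -1.81 -0.44]
turn [ 0.0108 -0.0024 -0.0118]
```

Call:
apply_moves(travel=[[1,-1.7,-0.4],[2,0,0],[1.2,0,0],[0,0,0],[0,0,0],[0,0,0]], turn=[[0.011,-0.002,-0.012],[0,0,0],[0,0,0],[0,0,0],[0,0,0],[0,0,0]], grip=[0.4,0.4,0.4,0.4,0.4,0.4])

```text
t: 21.85
eef_pos: [0.6338, -0.3456, 0.0741]
tool_rot: [0.708, -0.049, 0.703, 0.045]
contact_force: [-1.0, 0.4, 0.4]
gripper_width: 0.6
```

```bash
python3 - <<'E'
from h import *
a=np.radians(7.5); plan([.6297,-.3451,.0235],[-np.sin(a),np.cos(a)])
E
```

```text
pos [ 0.6338 -0.3456  0.0741] t 21.85
travel cm [ 5.06  0.13 -0.44]
turn [0.0019 0.0067 0.0052]
```

Call:
apply_moves(travel=[[1,0.1,-0.4],[2,0,0],[1,0,0],[0,0,0],[0,0,0],[0,0,0]], turn=[[0,0.006,0.005],[0,0,0],[0,0,0],[0,0,0],[0,0,0],[0,0,0]], grip=[0.4,0.4,0.4,0.4,0.4,0.4])

```text
t: 22.35
eef_pos: [0.6316, -0.3468, 0.0366]
tool_rot: [0.708, -0.048, 0.704, 0.046]
contact_force: [0.4, 0.6, -1.3]
gripper_width: 0.601
```

```bash
python3 - <<'E'
from h import *
a=np.radians(7.5); plan([.6297,-.3451,.0235],[-np.sin(a),np.cos(a)])
E
```

```text
pos [ 0.6316 -0.3468  0.0366] t 22.35
travel cm [ 1.31  0.19 -0.17]
turn [0.0017 0.0054 0.0031]
```

Call:
apply_moves(travel=[[0.7,0.2,-0.2],[0.7,0,0],[0,0,0],[0,0,0],[0,0,0],[0,0,0],[0,0,0],[0,0,0]], turn=[[0,0.005,0.003],[0,0,0],[0,0,0],[0,0,0],[0,0,0],[0,0,0],[0,0,0],[0,0,0]], grip=[0.4,0.4,0.4,0.4,0.6,0.8,1,1])

```text
t: 23.02
eef_pos: [0.6306, -0.3457, 0.024]
tool_rot: [0.707, -0.047, 0.704, 0.046]
contact_force: [0.3, 0.4, -1.0]
gripper_width: 0.209
```

Call:
apply_moves(travel=[[0,0,0],[0,0,0],[0,0,0]], turn=[[0,0,0],[0,0,0],[0,0,0]], grip=[1,1,1])

```text
t: 23.27
eef_pos: [0.6306, -0.3457, 0.024]
tool_rot: [0.707, -0.047, 0.704, 0.046]
contact_force: [-0.9, 0.7, -0.4]
gripper_width: 0.203
```

Call:
apply_moves(travel=[[-1,0,0],[-2.5,0,0],[-4,0,0],[-4,0,0],[-4,0,0],[-4,0,0],[-2,0,0],[0,0,0]], turn=[[0,0,0],[0,0,0],[0,0,0],[0,0,0],[0,0,0],[0,0,0],[0,0,0],[0,0,0]], grip=[1,1,1,1,1,1,1,1])

```text
t: 23.93
eef_pos: [0.6277, -0.3446, 0.2502]
tool_rot: [0.705, -0.046, 0.706, 0.047]
contact_force: [0.5, -0.8, -0.1]
gripper_width: 0.208
```

```bash
python3 - <<'E'
from h import *
a=np.radians(16.7); plan([.5513,.2615,.20],[-np.sin(a),np.cos(a)])
im=eyes.read_camera("scene"); cv2.imwrite("pics/s1.png",cv2.resize(im[60:260,170:330,::-1],None,fx=3,fy=3,interpolation=cv2.INTER_CUBIC))
E
```

```text
pos [ 0.6277 -0.3446  0.2502] t 23.9333
travel cm [ 5.11 61.08  0.4 ]
turn [-0.1597 -0.0021 -0.0017]
```

View pics/s1.png

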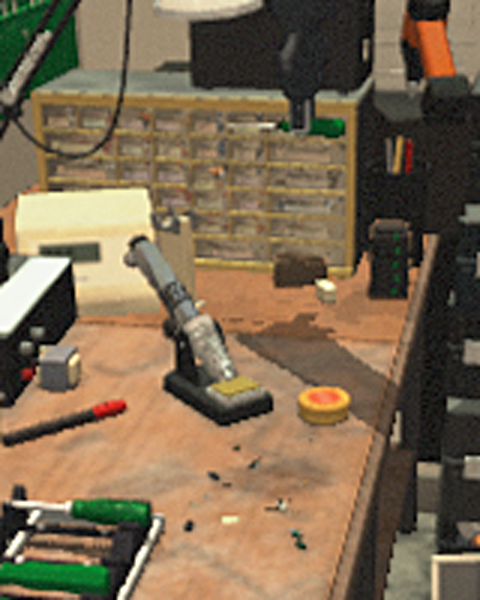

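Short driver held level (crop 300,126). Carrying to the right cradle.

Call:
apply_moves(travel=[[-0.2,2.5,0],[-0.2,4.1,0],[-0.2,4.1,0],[-0.2,4.1,0],[-0.1,4.1,0],[-0.1,4.1,0],[0,4.1,0],[0,4.1,0]], turn=[[0,0,0],[0,0,0],[0,0,0],[0,0,0],[0,0,0],[0,0,0],[0,0,0],[0,0,0]], grip=[1,1,1,1,1,1,1,1])

```text
t: 24.65
eef_pos: [0.5787, -0.0399, 0.2489]
tool_rot: [0.699, -0.041, 0.713, 0.038]
contact_force: [1.8, -0.1, -0.4]
gripper_width: 0.2
```

```bash
python3 - <<'E'
from h import *
a=np.radians(16.7); plan([.5513,.2615,.20],[-np.sin(a),np.cos(a)])
E
```

```text
pos [ 0.5787 -0.0399  0.2489] t 24.65
travel cm [ 4.79 30.27  0.74]
turn [-0.1795 -0.019   0.0014]
```

Call:
apply_moves(travel=[[0,4,0.1],[0,4,0.3],[0,4,0.5],[0,4,0.7],[0,4,0.8],[0,3.5,0.7],[0,1.5,0.3],[0,0,0]], turn=[[-0.045,-0.019,0],[-0.045,0,0],[-0.045,0,0],[-0.04,0,0],[0,0,0],[0,0,0],[0,0,0],[0,0,0]], grip=[1,1,1,1,1,1,1,1])

```text
t: 25.32
eef_pos: [0.5417, 0.2308, 0.2366]
tool_rot: [0.692, -0.11, 0.705, 0.109]
contact_force: [-0.8, -0.3, -0.7]
gripper_width: 0.205
```

```bash
python3 - <<'E'
from h import *
a=np.radians(16.7); plan([.5513,.2615,.10],[-np.sin(a),np.cos(a)])
E
```

```text
pos [0.5417 0.2308 0.2366] t 25.3167
travel cm [13.63  2.6   2.12]
turn [ 0.02   -0.0193 -0.002 ]
```

Call:
apply_moves(travel=[[0,1.3,0.8],[0,1.3,0.8],[2.5,0,0],[2.5,0,0],[2.5,0,0],[2,0,0],[0,0,0],[0,0,0]], turn=[[0.02,-0.019,0],[0,0,0],[0,0,0],[0,0,0],[0,0,0],[0,0,0],[0,0,0],[0,0,0]], grip=[1,1,1,1,1,1,1,1])

```text
t: 25.98
eef_pos: [0.5477, 0.2576, 0.1322]
tool_rot: [0.696, -0.104, 0.703, 0.101]
contact_force: [1.5, 0.3, -0.1]
gripper_width: 0.204
```

```bash
python3 - <<'E'
from h import *
a=np.radians(16.7); plan([.5513,.2615,.10],[-np.sin(a),np.cos(a)])
E
```

```text
pos [0.5477 0.2576 0.1322] t 25.9833
travel cm [3.22 0.28 0.5 ]
turn [ 0.0005 -0.0109  0.0027]
```

Call:
apply_moves(travel=[[1,0.2,0.5],[1.5,0,0],[0.7,0,0],[0,0,0],[0,0,0],[0,0,0]], turn=[[0,-0.011,0.003],[0,0,0],[0,0,0],[0,0,0],[0,0,0],[0,0,0]], grip=[1,1,1,1,1,1])

```text
t: 26.48
eef_pos: [0.556, 0.2591, 0.1046]
tool_rot: [0.701, -0.101, 0.698, 0.102]
contact_force: [0.7, 1.0, -0.5]
gripper_width: 0.205
```

```bash
python3 - <<'E'
from h import *
a=np.radians(16.7); plan([.5513,.2615,.0515],[-np.sin(a),np.cos(a)])
E
```

```text
pos [0.556  0.2591 0.1046] t 26.4833
travel cm [ 5.31  0.36 -0.41]
turn [-0.0031  0.0049 -0.    ]
```

Call:
apply_moves(travel=[[1.2,0.3,-0.4],[1.5,0,0],[1,0,0],[0,0,0],[0,0,0],[0,0,0]], turn=[[-0.003,0.005,0],[0,0,0],[0,0,0],[0,0,0],[0,0,0],[0,0,0]], grip=[1,1,1,1,1,1])

```text
t: 26.98
eef_pos: [0.5521, 0.2624, 0.0681]
tool_rot: [0.701, -0.102, 0.698, 0.104]
contact_force: [0.0, -0.3, -1.0]
gripper_width: 0.205
```

```bash
python3 - <<'E'
from h import *
a=np.radians(16.7); plan([.5513,.2615,.0515],[-np.sin(a),np.cos(a)])
im=eyes.read_camera("scene"); cv2.imwrite("pics/s2.png",cv2.resize(im[140:310,100:300,::-1],None,fx=3.5,fy=3.5,interpolation=cv2.INTER_CUBIC))
E
```

```text
pos [0.5521 0.2624 0.0681] t 26.9833
travel cm [ 1.66 -0.07 -0.11]
turn [ 0.0008  0.0037 -0.0017]
```

View pics/s2.png

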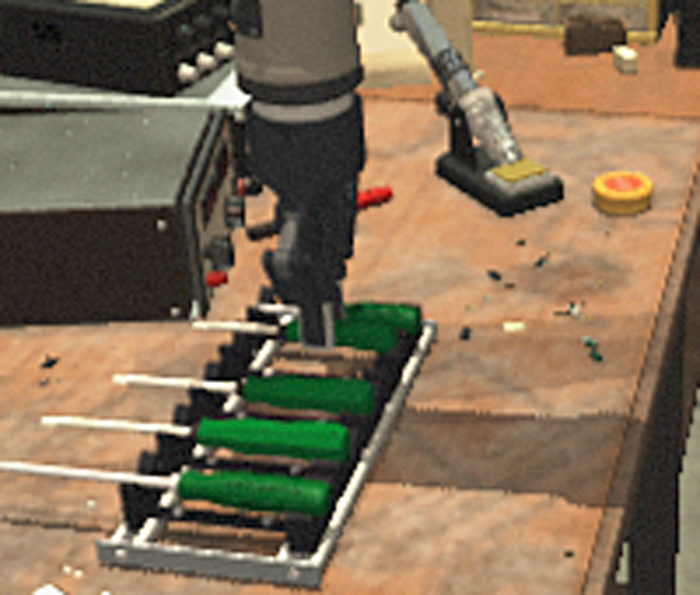

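Above the right cradle (crop 340,330), clear of neighbours.

Call:
apply_moves(travel=[[0.8,0,-0.1],[0.7,0,0],[0.2,0,0],[0,0,0],[0,0,0],[0,0,0]], turn=[[0,0.004,-0.002],[0,0,0],[0,0,0],[0,0,0],[0,0,0],[0,0,0]], grip=[1,1,1,1,1,1])

```text
t: 27.53
eef_pos: [0.5527, 0.2633, 0.052]
tool_rot: [0.701, -0.103, 0.698, 0.104]
contact_force: [-1.4, 0.2, 2.8]
gripper_width: 0.204
```

```bash
python3 - <<'E'
from h import *
a=np.radians(16.7); plan([.5513,.2615,.0515],[-np.sin(a),np.cos(a)])
E
```

```text
pos [0.5527 0.2633 0.052 ] t 27.5333
travel cm [ 0.05 -0.13 -0.19]
turn [ 0.0012  0.0035 -0.0006]
```

Call:
apply_moves(travel=[[0.1,-0.1,-0.1],[0,0,0],[0,0,0],[0,0,0],[0,0,0],[0,0,0],[0,0,0],[0,0,0]], turn=[[0,0,0],[0,0,0],[0,0,0],[0,0,0],[0,0,0],[0,0,0],[0,0,0],[0,0,0]], grip=[1,1,0.7,0.6,0.55,0.55,0.55,0.55])

```text
t: 28.2
eef_pos: [0.5523, 0.2618, 0.051]
tool_rot: [0.701, -0.102, 0.698, 0.103]
contact_force: [0.1, 0.3, -0.2]
gripper_width: 0.449
```

Call:
apply_moves(travel=[[-1,0,0],[-2,0,0],[-4,0,0],[-4,0,0],[-4,0,0],[-3,0,0],[0,0,0]], turn=[[0,0,0],[0,0,0],[0,0,0],[0,0,0],[0,0,0],[0,0,0],[0,0,0]], grip=[0.55,0.55,0.55,0.55,0.55,0.55,0.55])

```text
t: 28.78
eef_pos: [0.55, 0.26, 0.2401]
tool_rot: [0.699, -0.103, 0.7, 0.102]
contact_force: [1.9, -0.4, -0.4]
gripper_width: 0.449
```

Call:
apply_moves(travel=[[0,-3,0],[0,-4,0],[0,-4,0],[0,-4,0],[0,-4,0],[0,-3,0],[0,0,0],[0,0,0]], turn=[[0,0,0],[0,0,0],[0,0,0],[0,0,0],[0,0,0],[0,0,0],[0,0,0],[0,0,0]], grip=[0.55,0.55,0.55,0.55,0.55,0.55,0.55,0.55])

```text
t: 29.45
eef_pos: [0.6165, 0.0441, 0.2476]
tool_rot: [0.703, -0.104, 0.696, 0.106]
contact_force: [0.4, 1.1, 0.1]
gripper_width: 0.447
```

```bash
python3 - <<'E'
from h import *
im=eyes.read_camera("scene"); a=cv2.resize(im[170:310,70:260,::-1],None,fx=4,fy=4,interpolation=cv2.INTER_CUBIC)
cv2.imwrite("pics/f1.png",a)
im=eyes.read_camera("top"); cv2.imwrite("pics/f2.png",cv2.resize(im[120:230,80:240,::-1],None,fx=4.5,fy=4.5,interpolation=cv2.INTER_CUBIC))
for p in handles(im):
    c,u,a,b,w=axis(p,.038); print("c",c.round(4),"ang",np.degrees(np.arctan2(u[1],u[0])).round(1),"len",(b-a).round(3),"butt",(c+a*u).round(4))
print(tool()[0])
E
```

```text
c [0.7885 0.6351] ang 28.4 len 0.046 butt [0.7677 0.6239]
c [0.5457 0.2055] ang 16.6 len 0.067 butt [0.5163 0.1967]
c [0.5288 0.309 ] ang 16.1 len 0.091 butt [0.4889 0.2974]
c [0.5376 0.2571] ang 16.3 len 0.079 butt [0.5034 0.2471]
c [0.5195 0.3605] ang 16.2 len 0.1 butt [0.4744 0.3474]
c [0.4991 0.4082] ang 16.4 len 0.094 butt [0.4565 0.3957]
[0.61634339 0.04515982 0.24758395]
```

View pics/f1.png

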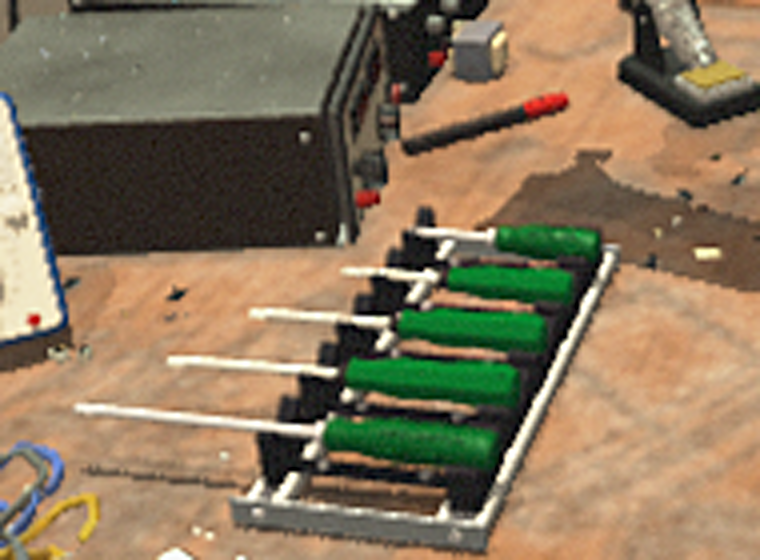

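View pics/f2.png

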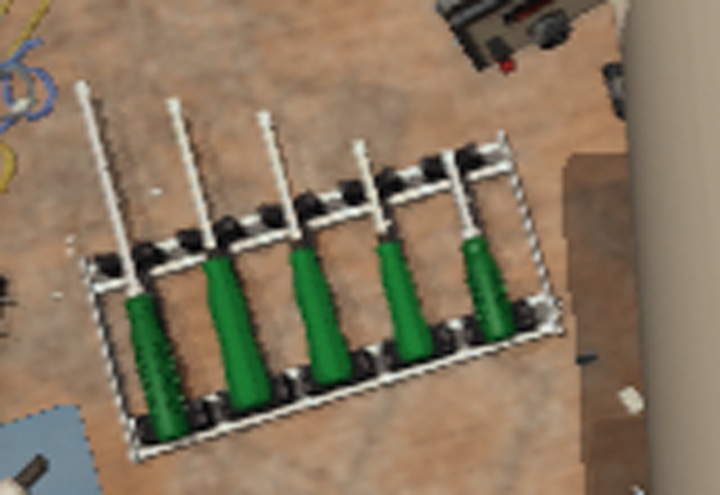

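Both views show five drivers lying in order of length, butts in line to about 3 mm, and the arm clear of them. Handing in.

```bash
python3 -c "
from station import bot
print(bot.hand_in())"
```

```text
the job is handed in; nothing more can be done
None
```

The job is handed in: the three loose green drivers are back in the rack, the long one in the left cradle, the medium one in the middle and the short one on the right. Seen from the robot, the row now runs from longest on the left to shortest on the right. It took about 30 s of the 120 s allowed.

- **Final pictures:** both cameras show all five drivers lying in their cradles, handles in the wide Vs and blades in the narrow ones. The butts are within about 3 mm of where they should be, and all five angles are between 16.1° and 16.6°.
- **Drivers already in the rack:** their measured positions are the same as at the start.
- **Robot:** contact forces read at the end of each move stayed at about 3 N or less. The gripper was well clear of everything when I handed in.
- **Reading that disagreed:** the jaws closed to about 17–21 mm on handles listed as 21–24 mm thick. I put that down to gripping a little off the axis. All three drivers stayed level and did not slip.

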